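# Lay the blue pipette on its raised rest

### The job

Put the hand pipette with the blue plunger away: pick it up and lay it gently across both saddles of the white raised pipette rest, with the middle of its body over the middle of the rest and its length square across the two saddles (tip to either side). Do not drop it, and leave the pipette with the yellow plunger where it lies.

Things in the scene. Friction and masses are not known exactly. Their poses are not given: they have to be found in the camera images.
- pipette_b: Pipette to put away: hand pipette with BLUE plunger, 266 mm long, 60 to 120 g, lying loose. Origin on its underside; y runs along it, thin tip at +y (133 mm), plunger at -y; z up. Thick body y -104 to +19 mm, 30 mm wide (x -8 to +22), 27 mm high; a finger hook juts out to x -27 at y -99 to -76, z 8 to 15 mm.
- pipette_b_grip (a point): Middle of the blue pipette's body, where to grip it from above across its 30 mm width: at x 7, y -36, z 13.5 mm in the pipette's frame, same axes; near its centre of mass.
- pipette_stand: White raised rest, fixed. Origin: centre of underside; z up. Foot 90 x 116 mm; two uprights at y +32 and -32 mm, each 11 mm thick, topped by a saddle: flat 38 mm along x, lips 6 mm high at its ends, floor 60 mm above the worktop. 53 mm gap between saddles for the fingers. The pipette lies along y, underside on both floors, grip point over the origin.
- pipette_a: The other pipette, of the same shape and size and the same frame, with YELLOW plunger parts: it stays where it is.

How it is judged:
By the outcome, as a careful person would: the job done as asked, in the order asked, and still so for the second after the job is handed in, with the robot touching nothing.
It also fails if it takes over 35 s, if anything falls off the work surface, if the arm or the gripper's body presses on something with over 40 N, if the wrist force passes 120 N, or if a joint passes its speed limit or range.

### The arm

A 6-joint arm with a two-finger parallel gripper is mounted at the origin on a cart in front of the work surface, level with it; the furniture and walls round the work are solid. World frame = base frame: x ahead of the robot, y to its left, z up, the work surface at z = 0. Lengths are in mm, angles in degrees, forces in N, time in s.
With the tool pointing down it reaches from about 300 to 850 mm from the base axis. Payload 4.2 kg.
Tool frame: the origin (TCP) lies midway between the tips of the shut fingers; the grasp point (between the pads) lies 19 mm behind it; z points along the fingers, y is the line along which they close (so a half turn about z gives the same grasp; the last joint's range is limited). The gripper opens to 91 mm and grips with 3 to 60 N. Pads are 32 mm wide; open, the fingers measure 118 mm over their backs; the gripper's body (76 mm by 178 mm) begins 60 mm behind the grasp point.
Start: joints at [69.786, 18.312, 89.639, -0, 72.044, -1.146], TCP at [187.85, 543.466, 213.976] pointing down, gripper open.
Joint ranges: [-177.97, 177.97], [-48.28, 115.42], [12.27, 149.76], [-77.06, 257.06], [2.81, 150.46], [-146.56, 146.56]. Speed limits (degrees/s): [147.25, 147.25, 180, 180, 180, 180].

### API

Orientations are given as [roll, pitch, yaw] about the fixed x, y, z axes, in that order (R = Rz(yaw) Ry(pitch) Rx(roll)).
In Python, from workcell import env, ticket, grab_frame, camera_model gives the robot as it stands (env), with the cameras as plain functions and the job (ticket).
- The arm moves only by the shell command python3 drive.py [OPENING] [FORCE], which reads ROWS from standard input. ROWS is a JSON list of rows, 1 to 8 of them, each an object with the fields sx, sy, sz (the shift in mm), wx, wy, wz (a rotation vector in degrees); a field left out counts as zero; each row shifts and turns the commanded pose from where the row before left it, along the tool's axes as they then stand; what a row does not reach is not made up. A row lasts 1/10 s, in which the tool goes at most 50 mm and 8.59 degrees, less where a joint would pass 70% of its speed; a pose out of reach is approached as far as the arm can. OPENING is the finger opening in mm, set as the command begins (- or left out keeps the last). The fingers move at their own pace and stop on an object; FORCE is the grip in N (left out, the last holds). Time passes only in rows, so rows that do not move let the fingers close. It prints the time, the measured TCP pose, the force, the opening and the grip force at its end. Input that does not fit is refused with a message, and nothing moves.
- env.state(): the state, without advancing time (a new reading comes with each control period).
- grab_frame(name): name is "scene" or "top" or "wrist"; returns the picture (400x640x3 uint8, blue, green, red); there is no depth.
- camera_model(name): a dict with "fx", "fy", "cx", "cy" (pixels), "T" (4x4, takes a point from camera to world coordinates). Camera axes: x right, y up, looking along -z (the intrinsics and any distortion apply to the point x, -y, -z); pixel columns grow to the right and rows downward; lengths in mm; the calibration is good to about 2 mm. The wrist camera is an equidistant fisheye: a pixel r from the principal point sees the ray r / f radians off the axis. A picture is of the moment at which its call begins: read the wrist's pose just before it. camera_model takes no time and is no camera call; for the wrist camera it gives the pose at the moment of the call.
- ticket.job_done(): hands the job in; it is judged then, once.
The state is a dict: "time_s": time; "qpos": joint angles; "qvel": joint speeds; "effort": joint torques, N m; "ee_pos": TCP position; "ee_rot": TCP orientation; "force": force on the tool from outside, world axes, zero at the start; "torque": the same for the moment, N m; "gripper_width": finger opening in mm; "gripper_force": force on a finger pad.
Only numpy, scipy, OpenCV 4.12 (cv2) and the standard library are available. Lean on these libraries where they do the work, as an engineer would, in place of code of your own. Each camera call takes 0.05 s, during which the arm holds its last target. There are 200 camera calls.

## Working session

There is one attempt and no reset: what is moved stays moved. The work goes in short steps, Python scripts to look and compute and a shell command to move; the robot and the scene stay as the last step left them, time stands still between calls to the robot, and variables do not carry over. Pictures are saved under pics/ and viewed, at most 10 in all, crops included, and the job is handed in when it is done.

```bash
ls; mkdir -p pics; python3 - <<'E'
from workcell import env, ticket, grab_frame, camera_model
import cv2,numpy as np
for n in ("top","scene"):
    m=camera_model(n); print(n,{k:(np.round(v,3).tolist() if k=="T" else v) for k,v in m.items()})
    cv2.imwrite(f"pics/{n}0.png",grab_frame(n))
s=env.state();print(s["time_s"],s["ee_pos"],s["ee_rot"])
E
```

```text
drive.py
pics
workcell.py
top {'fx': 378.04217651525244, 'fy': 378.04217651525244, 'cx': 320.59784102976005, 'cy': 202.58300207465592, 'T': [[-0.025, 0.994, -0.102, 441.617], [-1.0, -0.024, 0.013, -28.662], [0.011, 0.103, 0.995, 895.871], [0.0, 0.0, 0.0, 1.0]]}
scene {'fx': 376.77684356773995, 'fy': 376.77684356773995, 'cx': 320.1680625944878, 'cy': 194.81118405469144, 'T': [[-0.577, 0.393, -0.716, -58.922], [-0.816, -0.269, 0.511, 411.649], [0.008, 0.879, 0.476, 475.314], [0.0, 0.0, 0.0, 1.0]]}
0.1 [187.68666759 543.04470384 213.22685183] [-1.79912261e+02 -1.98201882e-03  1.60932241e+02]
```

View pics/top0.png

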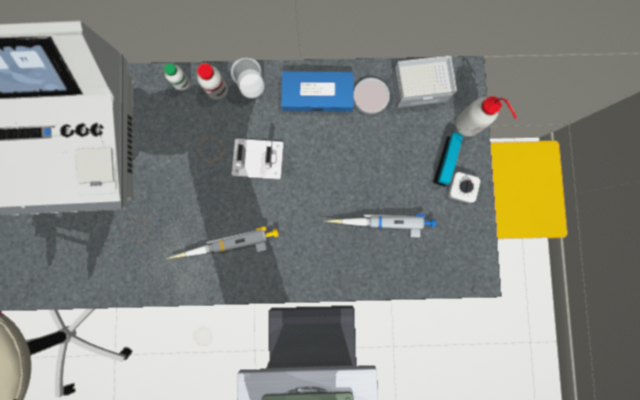

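View pics/scene0.png

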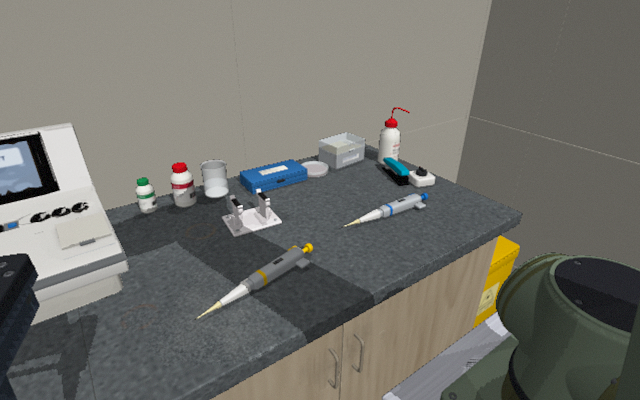

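The top view shows the blue pipette with its tip at about (325,222) and plunger at (436,223), its hook at (415,233). The rest is at (258,158), with saddles at columns about 240 and 272, and the yellow pipette at (170–277, 257–233). Next come rough positions, then the wrist camera.

```bash
cat > h.py <<'E'
from workcell import env, ticket, grab_frame, camera_model
import cv2,numpy as np
from scipy.spatial.transform import Rotation as R
def ray(m,uv,fish=False):
    uv=np.atleast_2d(np.asarray(uv,float))
    a=(uv-[m["cx"],m["cy"]])/[m["fx"],m["fy"]]
    if fish:
        r=np.linalg.norm(a,axis=1,keepdims=True); a=a/np.maximum(r,1e-9); 
        d=np.c_[a*np.sin(r),np.cos(r)]
    else: d=np.c_[a,np.ones(len(a))]
    T=np.array(m["T"]); return T[:3,3],(d*[1,-1,-1])@T[:3,:3].T
def onplane(m,uv,z,fish=False):
    o,d=ray(m,uv,fish); return o+d*((z-o[2])/d[:,2])[:,None]
def tri(obs):  # [(o,d)] least-squares meeting point
    A=0;b=0
    for o,d in obs:
        d=d/np.linalg.norm(d); P=np.eye(3)-np.outer(d,d); A=A+P; b=b+P@o
    p=np.linalg.solve(A,b); res=[np.linalg.norm((np.eye(3)-np.outer(d,d)/(d@d))@(p-o)) for o,d in obs]
    return p,np.round(res,1)
def delta(pos,yaw,s=None):  # displacement in present tool axes + yaw turn about tool z
    s=s or env.state(); r=R.from_euler("xyz",s["ee_rot"],degrees=True); t=R.from_euler("xyz",[180,0,yaw],degrees=True)
    return np.round(r.inv().apply(np.array(pos)-s["ee_pos"]),1),np.round((r.inv()*t).as_rotvec(degrees=True),1)
E
python3 - <<'E'
from h import *
m=camera_model("top")
print(onplane(m,[(325,222),(436,223),(378,222),(398,222)],13).round())
print("stand",onplane(m,[(240,155),(272,157)],62).round(),onplane(m,[(258,158)],0).round())
w=camera_model("wrist"); print(w["fx"],w["cx"],w["cy"]); T=np.array(w["T"]); print(T.round(3))
s=env.state(); r=R.from_euler("xyz",s["ee_rot"],degrees=True); print("cam in tool",r.inv().apply(T[:3,3]-s["ee_pos"]).round(), (r.inv().as_matrix()@T[:3,:3]).round(2).tolist())
print(delta([390,-80,230],90))
E
```

```text
[[ 487.  -49.   13.]
 [ 478. -309.   13.]
 [ 484. -173.   13.]
 [ 483. -220.   13.]]
stand [[639. 138.  62.]
 [633.  67.  62.]] [[645. 108.   0.]]
309.70691628693146 319.880583934946 194.3990773550056
[[ 3.26000e-01 -9.12000e-01 -2.47000e-01  1.19395e+02]
 [ 9.45000e-01  3.15000e-01  8.60000e-02  5.68052e+02]
 [-1.00000e-03 -2.61000e-01  9.65000e-01  3.84822e+02]
 [ 0.00000e+00  0.00000e+00  0.00000e+00  1.00000e+00]]
cam in tool [  73.    1. -172.] [[0.0, 0.97, 0.26], [1.0, -0.0, -0.0], [-0.0, 0.26, -0.97]]
(array([-394.8, -522.8,  -16. ]), array([-0.1,  0.1, 70.9]))
```

```bash
echo '[{"wz":8.1}, {"wz":8.1}, {"wz":8.1}, {"wz":8.1}, {"wz":8.1}, {"wz":8.1}, {"wz":8.1}, {"wz":8.1}]' | python3 drive.py 70 && echo '[{"wz":8.1}, {"sx":-40, "sy":25}, {"sx":-40, "sy":25}, {"sx":-40, "sy":25}, {"sx":-40, "sy":25}, {"sx":-40, "sy":25}, {"sx":-40, "sy":25}]' | python3 drive.py && echo '[{"sx":-40, "sy":25}, {"sx":-40, "sy":25}, {"sx":-40, "sy":25}, {"sx":-40, "sy":25}, {"sx":-40, "sy":25}, {"sx":-40, "sy":25}, {"sx":-40, "sy":25}, {}]' | python3 drive.py; cat > snap.py <<'E'
from h import *; import sys,pickle
m=camera_model("wrist"); s=env.state(); im=grab_frame("wrist"); cv2.imwrite(f"pics/{sys.argv[1]}.png",im)
pickle.dump((m,s),open(sys.argv[1]+".pkl","wb")); print(s["time_s"],s["ee_pos"].round(1),s["ee_rot"].round(2),abs(s["qvel"]).max().round(3))
E
python3 snap.py w1
```

```text
time_s: 0.9
ee_pos: [187.7, 543.1, 213.4]
ee_rot: [-180.0, 0.1, 95.8]
force: [0.3, -1.1, -0.1]
gripper_width: 69.7
gripper_force: 0.0
time_s: 1.6
ee_pos: [329.9, 296.6, 213.7]
ee_rot: [-180.0, 0.0, 88.1]
force: [0.1, -0.3, -0.2]
gripper_width: 70.1
gripper_force: 0.0
time_s: 2.4
ee_pos: [497.1, 8.2, 213.4]
ee_rot: [179.9, 0.1, 87.7]
force: [-0.6, 0.3, -0.5]
gripper_width: 69.6
gripper_force: 0.0
2.4 [497.1   8.2 213.4] [1.7994e+02 1.0000e-01 8.7700e+01] 4.28
```

View pics/w1.png

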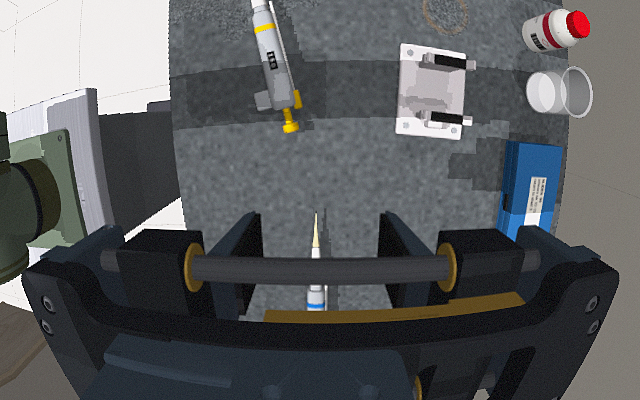

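The wrist view shows the stand at columns 397–467, rows 42–140, with black saddle pads near rows 60 and 118. The blue tip is at (316,213), but the gripper hides the rest, so I'll take more views further along −y.

```bash
echo '[{"sx":-35}, {"sx":-35}, {"sx":-35}, {}, {}]' | python3 drive.py && python3 snap.py w2; echo '[{"sx":-45}, {"sx":-45}, {"sx":-45}, {"sx":-45}, {"sx":-20}, {}, {}]' | python3 drive.py && python3 snap.py w3; echo '[{"sx":-45}, {"sx":-45}, {}, {}]' | python3 drive.py && python3 snap.py w4
python3 - <<'E'
import cv2,numpy as np
a=[cv2.imread(f"pics/w{i}.png") for i in (1,2,3,4)]
c=lambda im,x,y,w,h,k:cv2.resize(im[y:y+h,x:x+w],None,fx=k,fy=k,interpolation=cv2.INTER_CUBIC)
cv2.imwrite("pics/m1.png",np.hstack([c(a[0],380,30,100,120,4),c(a[1],380,30,100,120,4)]))
cv2.imwrite("pics/m2.png",np.hstack([c(a[2],200,0,240,300,1.6),c(a[3],200,0,240,300,1.6)]))
E
```

```text
time_s: 2.95
ee_pos: [490.6, -91.4, 213.7]
ee_rot: [-180.0, -0.1, 88.0]
force: [-0.7, 0.5, -0.4]
gripper_width: 70.2
gripper_force: 0.0
2.95 [490.6 -91.4 213.7] [-1.7995e+02 -7.0000e-02  8.8010e+01] 1.543
time_s: 3.7
ee_pos: [484.6, -290.5, 213.6]
ee_rot: [-180.0, -0.1, 88.1]
force: [0.8, 1.0, 0.5]
gripper_width: 70.1
gripper_force: 0.0
3.7 [ 484.6 -290.5  213.6] [-1.7997e+02 -9.0000e-02  8.8090e+01] 0.865
time_s: 4.15
ee_pos: [481.5, -380.8, 213.7]
ee_rot: [-180.0, -0.1, 88.1]
force: [-0.7, -0.1, -0.4]
gripper_width: 70.1
gripper_force: 0.0
4.15 [ 481.5 -380.8  213.7] [-1.7998e+02 -9.0000e-02  8.8060e+01] 1.055
```

View pics/m1.png

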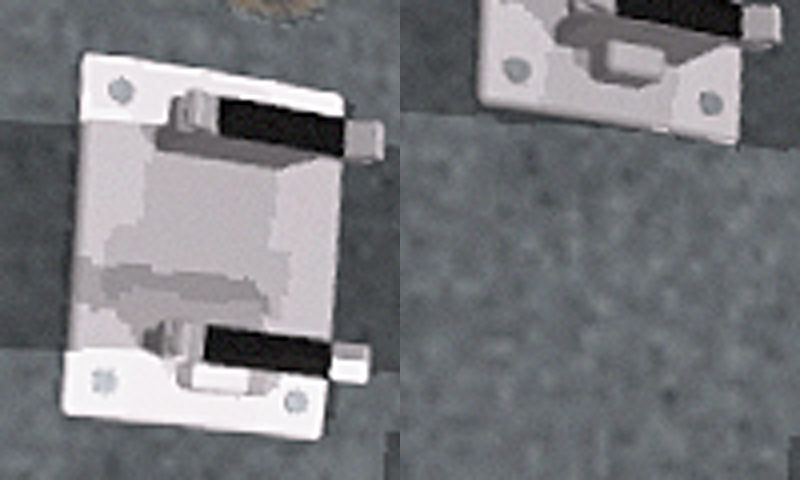

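View pics/m2.png

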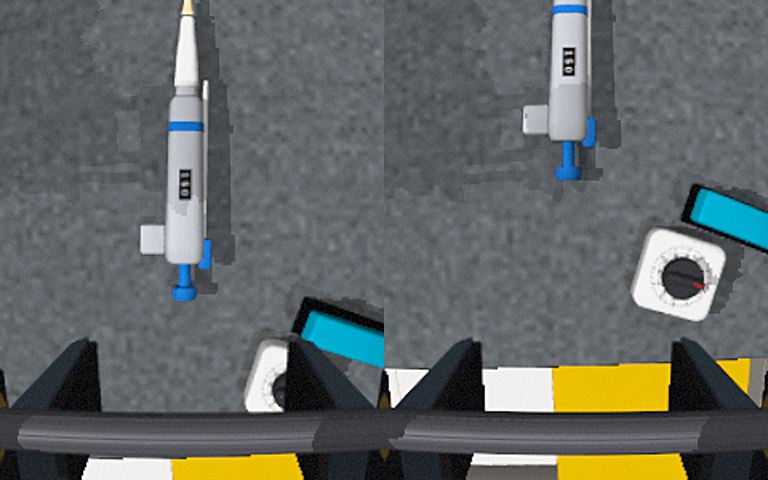

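The crops show the stand in w1 with black pads at about (431–463,111–124) and (435–466,55–69). The blue pipette lies upright, ring at about (316,79) and plunger at (315,183) in w3, hook on the −x side. Next I'll triangulate from colour masks.

```bash
cat > meas.py <<'E'
from h import *; import pickle
L=lambda n:(cv2.imread(f"pics/{n}.png"),pickle.load(open(n+".pkl","rb")))
def blobs(mask,amin):
    n,l,st,c=cv2.connectedComponentsWithStats(mask.astype(np.uint8)); 
    return [(st[i],c[i],np.argwhere(l==i)[:,::-1]) for i in range(1,n) if st[i][4]>=amin]
if __name__=="__main__":
    for n in ("w3","w4"):
        im,(m,s)=L(n); hsv=cv2.cvtColor(im,cv2.COLOR_BGR2HSV); h,S,V=cv2.split(hsv)
        for st,c,p in blobs((h>100)&(h<120)&(S>130)&(V>80)&(np.arange(640)[None]<345)&(np.arange(400)[:,None]<200),8): print(n,"blue",st,c.round(1))
        g=(V>120)&(S<60)&(np.arange(400)[:,None]<200)&(abs(np.arange(640)[None]-315)<35)
        for st,c,p in blobs(g,30): 
            print(n,"light",st,c.round(1))
            if st[4]>800: 
                for v in range(p[:,1].min(),p[:,1].max(),8): q=p[p[:,1]==v][:,0]; print(v,q.min(),q.max(),end="; ")
    for n in ("w1","w2"):
        im,(m,s)=L(n); b=(im.max(2)<28); b[150:]=0; b[:,:400]=0; b[:,500:]=0
        for st,c,p in blobs(b,60):
            r=cv2.boxPoints(cv2.minAreaRect(p.astype(np.float32))); print(n,st,c.round(1),r.round(1).tolist()); print(onplane(m,[c],60,1).round(1),onplane(m,r,60,1).round(1).tolist())
E
python3 meas.py
```

```text
w3 blue [305  76  22   6 130] [315.5  78.5]
w3 blue [324 149   9  19 109] [328.6 158.8]
w3 blue [308 165  15  23 232] [314.9 178. ]
w3 light [305   0  20  76 946] [315.7  45.1]
0 315 317; 8 313 318; 16 312 321; 24 311 321; 32 310 322; 40 310 323; 48 309 323; 56 310 321; 64 306 324; 72 305 324; w3 light [ 287   50   43  116 2169] [313.2 124.9]
50 327 329; 58 327 329; 66 327 329; 74 327 329; 82 305 329; 90 305 329; 98 305 328; 106 305 328; 114 305 328; 122 304 328; 130 304 328; 138 303 328; 146 288 328; 154 287 325; 162 304 325; w3 light [336 193  11   6  33] [341.3 195.6]
w4 blue [305   3  22   6 109] [315.6   5.2]
w4 blue [324  73   9  19 112] [328.7  83. ]
w4 blue [307  88  16  25 255] [314.6 102.2]
w4 light [ 286    0   44   88 2088] [312.4  49.5]
0 306 329; 8 308 329; 16 305 328; 24 305 328; 32 305 328; 40 304 328; 48 304 328; 56 303 328; 64 303 324; 72 287 325; 80 287 324; w4 light [337 122  11   6  36] [342.7 124.7]
w1 [435  55  31  14 190] [449.9  60.9] [[433.6000061035156, 62.70000076293945], [435.20001220703125, 53.79999923706055], [466.6000061035156, 59.5], [464.8999938964844, 68.4000015258789]]
[[646.2 140.2  60. ]] [[626.4, 136.8, 60.0], [628.8, 147.0, 60.0], [667.4, 143.6, 60.0], [664.8, 133.1, 60.0]]
w1 [431 112  31  12 111] [445.7 116.3] [[430.6000061035156, 118.9000015258789], [431.6000061035156, 111.30000305175781], [462.0, 115.4000015258789], [461.0, 123.0]]
[[639.4  77.8  60. ]] [[621.3, 74.4, 60.0], [622.5, 82.8, 60.0], [659.9, 79.4, 60.0], [658.7, 70.7, 60.0]]
w2 [434  25  31  14 187] [449.   31.5] [[433.0, 33.099998474121094], [434.70001220703125, 24.200000762939453], [465.5, 30.100000381469727], [463.79998779296875, 38.900001525878906]]
[[640.   76.3  60. ]] [[620.4, 72.5, 60.0], [623.2, 83.2, 60.0], [661.3, 80.6, 60.0], [658.2, 69.5, 60.0]]
```

```bash
python3 - <<'E'
from meas import *
_,(m3,s3)=L("w3"); _,(m4,s4)=L("w4")
def T2(a,b):
    o,d=ray(m3,[a],1); o2,d2=ray(m4,[b],1); return tri([(o,d[0]),(o2,d2[0])])
for n,a,b in (("ring",(315.5,78.5),(315.6,5.2)),("eject",(328.6,158.8),(328.7,83)),("plunger",(314.9,178),(314.6,102.2))): p,r=T2(a,b);print(n,p.round(1),r)
_,(m1,s1)=L("w1"); _,(m2,s2)=L("w2")
o,d=ray(m1,[(446.3,117.15)],1);o2,d2=ray(m2,[(449.2,31.55)],1);p,r=tri([(o,d[0]),(o2,d2[0])]);print("nearpad",p.round(1),r)
for m,rows in ((m3,((90,305,329),(106,305,329),(122,304,329),(138,303.5,329))),(m4,((24,305,329),(40,304,329),(56,303,329)))):
    for v,a,b in rows:
        A=onplane(m,[(a-.5,v)],15,1)[0];B=onplane(m,[(b+.0,v)],15,1)[0]; print(v,A.round(1),B.round(1),((A+B)/2).round(1))
# plunger end, hook rows, body end at plane
print("plunger end",onplane(m3,[(315,187.5)],15,1).round(1),onplane(m4,[(315,112.5)],15,1).round(1))
print("hook far tip side",onplane(m3,[(288,141)],12,1).round(1))
m=camera_model("top");print("tip",onplane(m,[(325,221.5)],8).round(1))
print("w1 tip",onplane(m1,[(316,213)],8,1).round(1))
E
```

```text
ring [ 484.6 -175.8   25.5] [0. 0.]
eject [ 496.8 -271.2   18.3] [0.1 0.1]
plunger [ 479.6 -293.6   20.8] [0.1 0.1]
nearpad [641.   76.8  58.3] [0.1 0.1]
90 [ 471.1 -188.    15. ] [ 499.9 -189.    15. ] [ 485.5 -188.5   15. ]
106 [ 470.4 -207.2   15. ] [ 499.3 -208.2   15. ] [ 484.8 -207.7   15. ]
122 [ 468.5 -226.2   15. ] [ 498.7 -227.3   15. ] [ 483.6 -226.8   15. ]
138 [ 467.1 -245.4   15. ] [ 498.1 -246.5   15. ] [ 482.6 -246.    15. ]
24 [ 470.7 -196.3   15. ] [ 499.7 -197.4   15. ] [ 485.2 -196.9   15. ]
40 [ 468.9 -216.8   15. ] [ 499.  -217.9   15. ] [ 484.  -217.3   15. ]
56 [ 467.1 -236.7   15. ] [ 498.3 -237.9   15. ] [ 482.7 -237.3   15. ]
plunger end [[ 479.3 -306.8   15. ]] [[ 479.5 -305.7   15. ]]
hook far tip side [[ 448.6 -248.5   12. ]]
tip [[488.2 -49.5   8. ]]
w1 tip [[491.5 -44.1   8. ]]
```

Grip point is (484.6, −209), pipette yaw about −2.5°, ring top at z 25.5. The stand centre is (643.8, 108.4) at yaw −5.6°, with the pads at about 58–60 mm. Moving to the grasp.

```bash
echo '[{"sx":43, "sy":-0.7, "wz":0.6}, {"sx":43, "sy":-0.7, "sz":20}, {"sx":43, "sy":-0.7, "sz":20}, {"sx":43, "sy":-0.7, "sz":20}, {"sz":40}, {"sz":40}, {}, {}]' | python3 drive.py 65; python3 -c "
from h import *
print(delta([484.6,-209,3],87.5))"
```

```text
time_s: 5.0
ee_pos: [485.8, -209.0, 74.6]
ee_rot: [-180.0, -0.0, 87.5]
force: [-0.1, 0.5, 1.0]
gripper_width: 64.9
gripper_force: 0.0
(array([-0.1, -1.2, 71.6]), array([-0., -0.,  0.]))
```

```bash
echo '[{"sy":-1.2, "sz":25}, {"sz":25}, {"sz":12}, {"sz":6}, {"sz":3}, {}, {}]' | python3 drive.py; echo '[{}, {}, {}, {}, {}, {}]' | python3 drive.py 20 15
```

```text
time_s: 5.7
ee_pos: [485.2, -210.5, 3.8]
ee_rot: [179.9, 0.0, 87.4]
force: [-0.2, 0.2, -1.1]
gripper_width: 64.9
gripper_force: 0.0
time_s: 6.3
ee_pos: [484.2, -210.1, 2.9]
ee_rot: [-180.0, -0.0, 87.4]
force: [-0.1, -0.1, 1.1]
gripper_width: 27.2
gripper_force: 15.0
```

```bash
echo '[{"sz":-5}, {"sz":-15}, {"sz":-30}, {"sz":-40}, {"sz":-40}, {}, {}]' | python3 drive.py - 25; python3 - <<'E'
from h import *
im=grab_frame("scene"); m=camera_model("scene"); cv2.imwrite("pics/s1.png",im[100:350,200:600])
w=grab_frame("wrist"); cv2.imwrite("pics/s2.png",np.hstack([cv2.resize(im[130:300,300:500],None,fx=2,fy=2),w[:340,140:500]]))
E
```

```text
time_s: 7.0
ee_pos: [484.7, -210.2, 133.6]
ee_rot: [179.9, 0.0, 87.4]
force: [0.2, 0.3, -1.7]
gripper_width: 27.2
gripper_force: 25.0
```

View pics/s2.png

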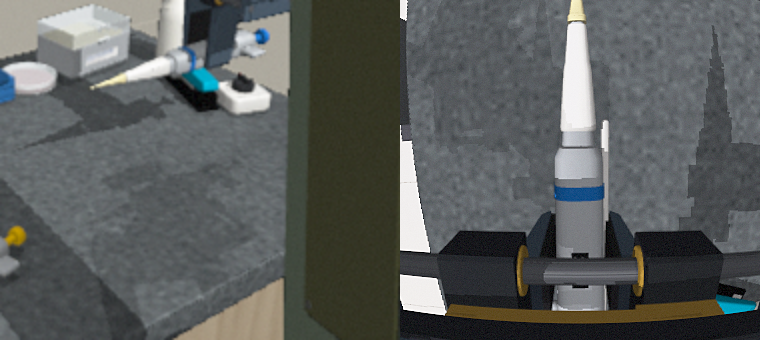

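The pipette is held: tip at about (346,161) in the scene image, ring at about (395,160), and in the wrist view the ring is at (319,193) and the tip near (316,0). I'll check the in-hand pose (pitch, offset) by triangulating scene against wrist.

```bash
cat > hand.py <<'E'
from meas import *
def look():
    s=env.state(); mw=camera_model("wrist"); w=grab_frame("wrist"); ms=camera_model("scene"); sc=grab_frame("scene"); return s,mw,w,ms,sc
if __name__=="__main__":
    s,mw,w,ms,sc=look(); cv2.imwrite("pics/hw.png",w); cv2.imwrite("pics/hs.png",sc)
    def blue(im): h,S,V=cv2.split(cv2.cvtColor(im,cv2.COLOR_BGR2HSV)); return (h>103)&(h<120)&(S>120)&(V>60)
    def yel(im): h,S,V=cv2.split(cv2.cvtColor(im,cv2.COLOR_BGR2HSV)); return (h>15)&(h<32)&(S>60)&(V>120)
    for n,f in (("blue",blue),("yel",yel)):
        for k,im in (("w",w),("s",sc)):
            for st,c,p in blobs(f(im),8): print(n,k,st,c.round(1))
E
python3 hand.py
```

```text
blue w [ 543    0   67  117 5640] [576.7  58.8]
blue w [294 184  50  18 641] [318.8 193.6]
blue s [428 146   6   7  37] [430.5 149.1]
blue s [391 154   7  13  28] [395.2 159.1]
blue s [ 240  160   67   34 1247] [273.  176.4]
blue s [  8 223   9   5  36] [ 11.6 224.9]
yel w [318   0   8  21  78] [321.6  11.4]
yel w [308   8  11  14  24] [310.8  16.8]
yel w [374 246  10  41 225] [379.6 266.2]
yel w [257 252   4  41  84] [258.5 273.2]
yel s [390 120   4   5  10] [391.  121.4]
yel s [302 243  11  10  75] [307.4 247.6]
yel s [288 246   9   5  16] [291.4 247.5]
yel s [255 269  13  17  72] [262.5 275.8]
yel s [ 397  269   45  115 1973] [421.7 325.7]
yel s [392 293   9  14  44] [396.9 298.5]
yel s [381 297  14   8  30] [389.  300.8]
yel s [211 305  10   6  13] [216.3 307.2]
yel s [374 304  30  96 783] [388.5 354.9]
yel s [360 313   6   9  16] [362.3 317.6]
yel s [352 325   6   8  17] [354.6 328.7]
yel s [333 326   9  33 101] [338.2 338.9]
yel s [318 333  12  32 113] [324.3 347.8]
yel s [349 339   7  26  49] [352.5 352.3]
yel s [311 340  10   7  27] [316.2 343. ]
yel s [438 341   3   6   9] [439.4 344.2]
yel s [366 348   6  33  61] [368.6 365.5]
yel s [308 352   8   7  21] [311.  355.4]
yel s [403 355   6   4  11] [405.5 356.5]
yel s [590 356   6  13  32] [593.  361.7]
yel s [306 359  16  41 264] [311.7 380.4]
yel s [385 360   6   5  15] [387.4 361.9]
yel s [280 365   5   9  18] [281.7 368.2]
yel s [322 369   4   5  10] [323.8 371. ]
yel s [346 369   7  26  62] [349.7 380.5]
yel s [358 373   7   5  15] [360.1 374.5]
yel s [313 379   3   4  10] [313.9 380.5]
yel s [357 378   6   9  20] [359.3 381.6]
yel s [318 381   3   7   8] [319.1 383.6]
yel s [354 388   9  12  53] [358.3 393.8]
yel s [367 390   3   6   8] [368.1 392.6]
yel s [347 396   4   4  12] [348.4 397.3]
```

```bash
python3 - <<'E'
from h import *
s=env.state(); m=camera_model("scene"); w=camera_model("wrist"); r=R.from_euler("xyz",s["ee_rot"],degrees=True); n=r.apply([0,1,0]); t=s["ee_pos"]
im=cv2.imread("pics/hs.png"); print(s["ee_pos"].round(1))
a=ray(m,[(395.2,158.5)],0);b=ray(w,[(318.8,193.6)],1); p,e=tri([(a[0],a[1][0]),(b[0],b[1][0])]); print("ring",p.round(1),e,"tool",r.inv().apply(p-t).round(1))
for k,uv in (("tip",(346,174)),("tip2",(346,173)),("ring",(395.2,158.5)),("plung",(430.5,149.1))):
    o,d=ray(m,[uv]); q=o+d[0]*(((t-o)@n)/(d[0]@n)); print(k,r.inv().apply(q-t).round(1))
cv2.imwrite("pics/t.png",cv2.resize(im[130:200,330:450],None,fx=5,fy=5))
E
```

```text
[ 483.4 -209.6  131.2]
ring [ 484.  -179.4  144.7] [2.3 2.3] tool [ 30.2  -0.8 -13.4]
tip [163.3   0.   -7.7]
tip2 [163.5   0.  -10.1]
ring [ 26.2   0.  -12.5]
plung [-87.7   0.  -11.9]
```

View pics/t.png

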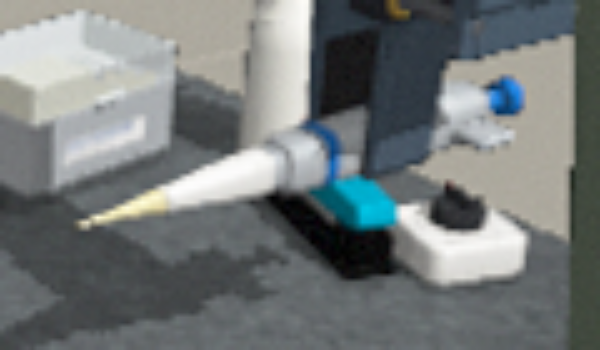

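The pipette is held level within about 1°. Carrying it toward the rest and stopping short for a check.

```bash
echo '[{"sz":-8, "wz":3}, {"sx":20, "sy":12, "sz":-7}, {"sx":36, "sy":21}, {"sx":36, "sy":21}, {"sx":36, "sy":21}, {"sx":36, "sy":21}, {"sx":36, "sy":21}, {"sx":20, "sy":11}]' | python3 drive.py && echo '[{}, {}, {}]' | python3 drive.py && python3 snap.py w5; python3 - <<'E'
from meas import *
print(delta([643.8,108.4,150],84.4))
im,(m,s)=L("w5"); cv2.imwrite("pics/w5c.png",cv2.resize(im[0:300,180:460],None,fx=2,fy=2))
b=(im.max(2)<28); b[200:]=0; b[:,:230]=0; b[:,410:]=0
for st,c,p in blobs(b,40):
    r=cv2.boxPoints(cv2.minAreaRect(p.astype(np.float32))); print(st,c.round(1),onplane(m,r,60,1)[:,:2].round(1).tolist())
E
```

```text
time_s: 8.0
ee_pos: [634.3, -0.7, 146.0]
ee_rot: [-179.9, -0.0, 84.5]
force: [-0.8, -0.8, -1.3]
gripper_width: 26.9
gripper_force: 25.0
time_s: 8.3
ee_pos: [632.3, -4.4, 147.1]
ee_rot: [-179.9, 0.0, 84.4]
force: [0.3, -0.1, -1.7]
gripper_width: 27.3
gripper_force: 25.0
8.3 [632.3  -4.4 147.1] [-1.7988e+02  3.0000e-02  8.4390e+01] 0.572
(array([113.6,   0.3,  -2.6]), array([-0.1,  0. , -0. ]))
[297  25  11  12  85] [301.8  30.4] [[629.0, 146.5], [637.2, 145.5], [636.3, 135.7], [628.1, 136.7]]
[327  25  15  12 109] [334.   30.1] [[653.7, 143.8], [665.3, 142.9], [664.2, 133.1], [652.7, 134.0]]
[335  99   7  12  68] [338.  103.8] [[654.0, 79.7], [659.0, 79.3], [658.1, 70.2], [653.2, 70.6]]
```

View pics/w5c.png

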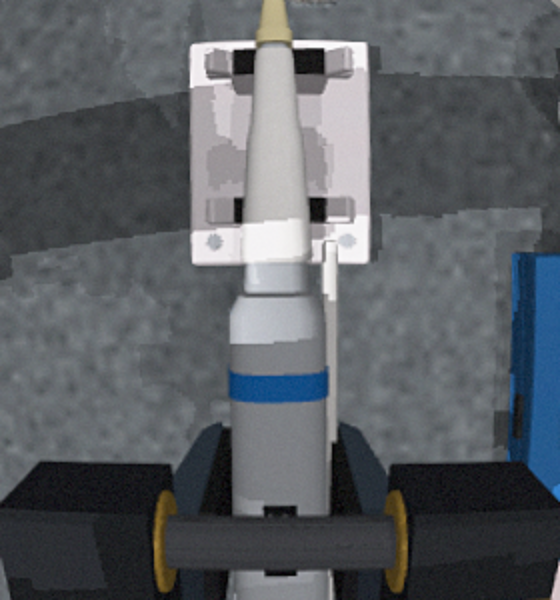

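The far pad reads 628.6–664.7 in x, which confirms the rest's pose. The ring is at (319.5,193.5) and the tip cone centre near (317.8,50). I'll check the in-hand yaw before lowering.

```bash
python3 - <<'E'
from meas import *
im,(m,s)=L("w5")
g=im.astype(int)
for v in (55,75,95,115,160,180):
    print(v,[int(x) for x in im[v,295:352].mean(1)]) if v in(115,) else None
P=onplane(m,[(319.5,193.5),(319,160),(318.8,125),(318.2,90),(317.6,50),(317.3,20)],157,1)
r=R.from_euler("xyz",s["ee_rot"],degrees=True); print(r.inv().apply(P-s["ee_pos"]).round(1))
E
```

```text
115 [239, 234, 226, 228, 231, 217, 215, 229, 240, 242, 244, 244, 243, 244, 244, 245, 243, 244, 242, 244, 243, 243, 243, 244, 243, 243, 241, 239, 239, 238, 239, 234, 231, 225, 222, 209, 192, 170, 156, 135, 132, 151, 150, 148, 151, 147, 153, 163, 210, 204, 203, 197, 222, 247, 244, 244, 244]
[[ 31.3   0.9 -10. ]
 [ 49.6   0.7 -10. ]
 [ 68.    0.6 -10. ]
 [ 86.3   0.3 -10. ]
 [107.6  -0.  -10. ]
 [124.3  -0.2 -10. ]]
```

```bash
echo '[{"sx":18, "wz":0.5}, {"sx":34}, {"sx":34}, {"sx":20}, {"sx":8}, {}, {}, {}]' | python3 drive.py; python3 -c "
from h import *
print(delta([643.8,108.4,63],83.9))"
```

```text
time_s: 9.15
ee_pos: [645.0, 108.4, 147.9]
ee_rot: [-180.0, 0.0, 83.9]
force: [0.2, -0.8, -0.5]
gripper_width: 26.8
gripper_force: 25.0
(array([-0. , -1.2, 84.9]), array([-0.,  0., -0.]))
```

```bash
echo '[{"sy":-0.6, "sz":25}, {"sz":25}, {"sz":18}, {"sz":8}, {"sz":4}, {}, {}, {}]' | python3 drive.py; echo '[{"sz":1}, {"sz":1}, {}, {}]' | python3 drive.py
```

```text
time_s: 9.95
ee_pos: [645.2, 109.9, 69.1]
ee_rot: [179.9, -0.0, 83.9]
force: [0.5, 1.0, -1.7]
gripper_width: 26.9
gripper_force: 25.0
time_s: 10.35
ee_pos: [644.5, 109.9, 65.9]
ee_rot: [-180.0, -0.0, 83.9]
force: [0.5, 1.2, -0.1]
gripper_width: 26.9
gripper_force: 25.0
```

```bash
echo '[{"sx":-1, "sy":-0.6}, {"sz":1}, {}, {}]' | python3 drive.py; echo '[{"sz":1}, {}, {}]' | python3 drive.py; echo '[{"sz":1}, {}, {}]' | python3 drive.py; python3 - <<'E'
from h import *
im=grab_frame("scene"); w=grab_frame("wrist"); cv2.imwrite("pics/p1.png",np.hstack([cv2.resize(im[130:270,180:340],None,fx=2.5,fy=2.5),w[:350,140:500]]))
E
```

```text
time_s: 10.75
ee_pos: [643.8, 108.9, 64.9]
ee_rot: [-180.0, -0.0, 83.9]
force: [-0.6, 0.2, -1.0]
gripper_width: 27.2
gripper_force: 25.0
time_s: 11.05
ee_pos: [643.8, 108.9, 63.9]
ee_rot: [-180.0, -0.0, 83.9]
force: [-0.5, -0.1, -2.1]
gripper_width: 27.4
gripper_force: 25.0
time_s: 11.35
ee_pos: [643.9, 108.9, 62.9]
ee_rot: [180.0, -0.0, 83.9]
force: [0.3, 0.1, -0.9]
gripper_width: 27.0
gripper_force: 25.0
```

View pics/p1.png

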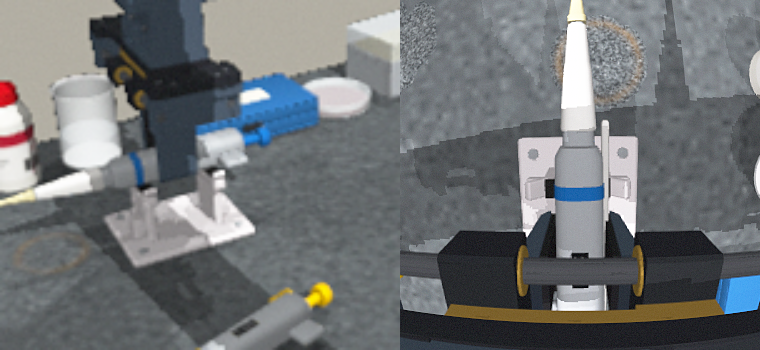

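The pipette sits between the lips (the far saddle's lip tops at crop (547,188) and (620,188)). There is no contact force yet, so I'll keep lowering in small steps.

```bash
for i in 1 2; do echo '[{"sz":0.7}, {}, {}]' | python3 drive.py|egrep 'pos|force: \['; done
```

```text
ee_pos: [643.9, 108.9, 62.9]
force: [-2.6, 0.4, 4.8]
ee_pos: [643.9, 108.9, 62.9]
force: [-3.0, -1.1, 8.1]
```

Contact (8 N). Easing off slightly and opening.

```bash
echo '[{"sz":-0.5}, {"sz":-0.2}, {}, {}]' | python3 drive.py - 5; echo '[{}, {}, {}, {}]' | python3 drive.py 34; echo '[{}, {}, {}, {}]' | python3 drive.py 55; echo '[{"sz":-5}, {"sz":-15}, {"sz":-30}, {"sz":-40}, {"sx":-20, "sz":-40}, {"sx":-45}, {"sx":-45}, {"sx":-20}]' | python3 drive.py; echo '[{"sx":-20}, {"sx":-45}, {"sx":-45}, {}, {}]' | python3 drive.py ; python3 snap.py w6; python3 - <<'E'
from h import *
im=grab_frame("scene"); w=cv2.imread("pics/w6.png"); cv2.imwrite("pics/p2.png",np.hstack([cv2.resize(im[130:270,180:340],None,fx=2.5,fy=2.5),w[:350,140:500]]))
E
```

```text
time_s: 12.45
ee_pos: [644.0, 108.9, 62.7]
ee_rot: [180.0, -0.0, 83.9]
force: [-1.1, -0.2, 5.8]
gripper_width: 27.9
gripper_force: 5.0
time_s: 12.85
ee_pos: [643.8, 108.9, 61.8]
ee_rot: [-180.0, 0.0, 83.9]
force: [0.2, -0.6, -0.9]
gripper_width: 34.1
gripper_force: 0.0
time_s: 13.25
ee_pos: [643.9, 109.0, 62.3]
ee_rot: [180.0, -0.0, 83.9]
force: [-0.4, 0.2, -0.8]
gripper_width: 54.9
gripper_force: 0.0
time_s: 14.05
ee_pos: [629.6, -23.6, 193.3]
ee_rot: [179.9, 0.1, 83.8]
force: [0.3, 0.4, -0.5]
gripper_width: 55.1
gripper_force: 0.0
time_s: 14.55
ee_pos: [618.3, -130.5, 192.5]
ee_rot: [180.0, -0.0, 83.8]
force: [1.1, 0.4, 0.4]
gripper_width: 55.1
gripper_force: 0.0
14.55 [ 618.3 -130.5  192.5] [ 1.7998e+02 -4.0000e-02  8.3800e+01] 2.21
```

View pics/p2.png

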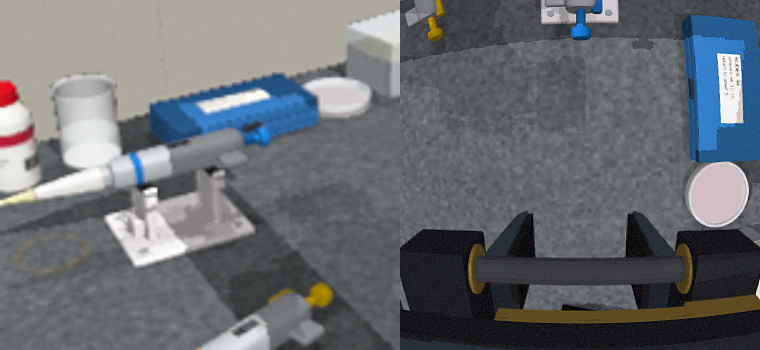

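The scene view shows the pipette lying level across both saddles. One closer wrist view to verify position and yaw numerically.

```bash
echo '[{"sx":40}, {"sx":40}, {"sx":20}, {}, {}, {}]' | python3 drive.py >/dev/null; python3 snap.py w7; python3 - <<'E'
from meas import *
im,(m,s)=L("w7"); h,S,V=cv2.split(cv2.cvtColor(im,cv2.COLOR_BGR2HSV)); b=(h>103)&(h<120)&(S>120)&(V>60); b[:,:270]=0;b[:,370:]=0;b[230:]=0
o=np.array([643.8,108.4,60]); a=np.radians(-5.6); ex=np.array([np.cos(a),np.sin(a),0]); ey=np.array([-np.sin(a),np.cos(a),0])
for st,c,p in blobs(b,15):
    for z in (75,85): q=onplane(m,[c],z,1)[0]; print(st,c.round(1),z,"stand frame",[round(float((q-o)@e),1) for e in (ex,ey)])
E
```

```text
15.25 [629.  -30.4 192.3] [1.800e+02 2.000e-02 8.395e+01] 0.926
[305   2  29  10 182] [319.4   5.8] 75 stand frame [0.9, 38.6]
[305   2  29  10 182] [319.4   5.8] 85 stand frame [0.8, 35.0]
[332  94  11  24 167] [338.2 107.2] 75 stand frame [17.5, -60.1]
[332  94  11  24 167] [338.2 107.2] 85 stand frame [16.9, -60.3]
[311 114  21  31 395] [320.8 131.5] 75 stand frame [1.2, -82.8]
[311 114  21  31 395] [320.8 131.5] 85 stand frame [1.2, -82.1]
```

The pipette is within about 2 mm of the rest's middle, square to under 0.5°, and free of the gripper. Handing in.

```bash
python3 -c "
from workcell import env, ticket, grab_frame, camera_model
print(ticket.job_done())"
```

```text
the job is handed in; nothing more can be done
None
```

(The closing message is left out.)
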